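Cycle the rivet press from its control box

ROBOT

A 6-joint arm with a two-finger parallel gripper is mounted at the origin on the work surface. World frame = base frame: x ahead of the robot, y to its left, z up, the work surface at z = 0. Lengths are in m, angles in rad, forces in N, time in s.
With the tool pointing down it reaches from about 0.3 to 0.775 m from the base axis. Payload 14.6 kg.
Tool frame: the origin (TCP) lies on the centre line of the jaws, within the pads' length; the fingertips stand 19 mm ahead of it and the grasp point (between the pads) is the TCP; y points along the fingers, x is the direction in which the jaws open and shut, and the axes are right-handed (so a half turn about y gives the same grasp; the last joint's range is limited). The gripper opens to 94 mm and grips with 3 to 60 N. Pads are 16 mm wide; open, the fingers measure 119 mm over their backs; the gripper's body (75 mm by 177 mm) begins 78 mm behind the grasp point.
Start: joints at [-1.347, 0.3, 1.521, -0, 1.321, -0.067], TCP at [0.158, -0.527, 0.224] pointing down, gripper open.
Joint ranges: [-3.03, 3.03], [-0.79, 2.21], [0.23, 2.52], [-1.04, 4.18], [0, 3.07], [-2.55, 2.55]. Speed limits (rad/s): [2.22, 2.22, 2.57, 3.14, 3.14, 3.14].

INTERFACE

Orientations are given as [roll, pitch, yaw] about the fixed x, y, z axes, in that order (R = Rz(yaw) Ry(pitch) Rx(roll)).
In Python, from station import get_obs, cams, workorder gives the robot as it stands.
- The arm moves only by the shell command python3 -m handwheel 'ROWS' [FORCE]. ROWS is JSON, a list of rows, each an object of numbers: "fingers": the opening, from -1 (shut) to 1 (fully open); "x", "y", "z": the shift along the tool's x, y, z in m; "spin": the turn about the tool's y in degrees. In form: [{"fingers": .., "x": .., "y": .., "z": .., "spin": ..}, ...]. A call has exactly 10 rows; each row is the pose to reach, as a shift and turn from the pose commanded when the call began, along the tool's axes at that moment; what a row does not reach only later rows make up. A row lasts 1/10 s, in which the tool goes at most 50 mm and 8.59 degrees, less where a joint would pass 70% of its speed; a pose out of reach is approached as far as the arm can. A call with a gripper value outside its range is refused whole. The fingers move at their own pace and stop on an object; FORCE is the grip in N (left out, the last holds). Time passes only in rows, so rows that repeat a pose let the fingers close, or fill a call up. It gives the time, the measured TCP pose, the force and the opening at its end, in the units of the state.
- get_obs(): the state, without advancing time (a new reading comes with each control period).
- cams.camera(name): name is "scene" or "top" or "wrist"; returns (picture, depth): 384x512x3 uint8, red, green, blue; 384x512 float32, m along the optical axis (not along the pixel's ray), 0 where there is no reading.
- cams.get_calibration(name): a dict with "fx", "fy", "cx", "cy" (pixels), "dist" ([k1, k2, p1, p2, k3] as OpenCV has them; the pictures are not rectified), "view" (4x4, takes a point from world to camera coordinates). Camera axes: x right, y down, z forward; pixel columns grow to the right and rows downward; lengths in m; the calibration is good to about 2 mm. A picture is of the moment at which its call begins: read the wrist's pose just before it. get_calibration takes no time and is no camera call; for the wrist camera it gives the pose at the moment of the call.
- workorder.hand_in(): hands the job in, once; it reports no verdict.
The state is a dict: "time_s": time; "qpos": joint angles; "joint_vel": joint speeds; "tau": joint torques, N m; "ee_pos": TCP position; "eef_rot": TCP orientation; "force": force on the tool from outside, world axes, zero at the start; "moment": the same for the moment, N m; "grip_width": finger opening in m.
Only numpy, scipy, OpenCV 4.12 (cv2) and the standard library are available. Lean on these libraries where they do the work, as an engineer would, in place of code of your own. Each camera call takes 0.05 s, during which the arm holds its last target. There are 200 camera calls.

TASK

Run the belt maker's rivet press through one cycle from the grey control box on the bench: press the white button, then the yellow, then the green, one at a time, pushing each fully down for a moment and letting it spring back up before the next. Leave the red stop button alone, and finish with all the buttons up.

Things in the scene. Friction and masses are not known exactly. Their poses are not given: they have to be found in the camera images.
- white_top (a point): Centre of the top of the round white button (wakes the press): cap 32 mm across, 10 mm proud of its black collar (48 mm across). At rest this point is 82 mm above the bench. It sinks straight down 6 mm at most against a spring (1.5 N to start, 5 N fully down), then springs back.
- yellow_top (a point): Centre of the top of the round yellow button (closes the clamp): cap 32 mm across, 10 mm proud of its black collar (48 mm across). At rest this point is 82 mm above the bench. It sinks straight down 6 mm at most against a spring (1.5 N to start, 5 N fully down), then springs back. The buttons sit on the level top, 60 mm high, of a fixed grey box 170 x 240 mm; nothing on it stands higher than they do.
- green_top (a point): Centre of the top of the round green button (drives the rivet): cap 32 mm across, 10 mm proud of its black collar (48 mm across). At rest this point is 82 mm above the bench. It sinks straight down 6 mm at most against a spring (1.5 N to start, 5 N fully down), then springs back. The box has two rows of three places, 72 mm between rows, 70 mm within a row; which button is where changes.
- red_top (a point): Centre of the top of the round red button (stop): cap 32 mm across, 10 mm proud of its black collar (48 mm across). At rest this point is 82 mm above the bench. It sinks straight down 6 mm at most against a spring (1.5 N to start, 5 N fully down), then springs back. Not to be pressed. The two places without a button hold flat black blanking plugs.

How it is judged:
On the way, in this order (a step that is already met when the one before it is completed fails the run):
1. the white button is pressed down while the other buttons are up (distance of white_top from where it was at the start of the episode above 0.004 m and distance of each of yellow_top, green_top, red_top from where it was at the start of the episode below 0.002 m), for 0.1 s.
2. the yellow button is pressed down while the other buttons are up (distance of yellow_top from where it was at the start of the episode above 0.004 m and distance of each of white_top, green_top, red_top from where it was at the start of the episode below 0.002 m), for 0.1 s.
3. the green button is pressed down while the other buttons are up (distance of green_top from where it was at the start of the episode above 0.004 m and distance of each of white_top, yellow_top, red_top from where it was at the start of the episode below 0.002 m), for 0.1 s.
At the end, for the whole second after the job is handed in: After the white, yellow and green buttons have been pressed in that order (each at least 4 mm down for 0.1 s with the others up), all four buttons are back up, within 2 mm of their rest height (distance of each of white_top, yellow_top, green_top, red_top from where it was at the start of the episode below 0.002 m); the robot touches nothing.
It fails at once if the red stop button is pressed (more than 2 mm) (distance of red_top from where it was at the start of the episode above 0.002 m).
It fails at once if two buttons are down at once (each more than 3 mm) (distance of each of white_top, yellow_top from where it was at the start of the episode above 0.003 m or distance of each of white_top, green_top from where it was at the start of the episode above 0.003 m or distance of each of yellow_top, green_top from where it was at the start of the episode above 0.003 m).
It also fails if it takes over 38 s, if anything falls off the work surface, if the arm or the gripper's body presses on something with over 40 N, if the wrist force passes 120 N, or if a joint passes its speed limit or range.

## Working session

There is one attempt and no reset: what is moved stays moved. The work goes in short steps, Python scripts to look and compute and a shell command to move; the robot and the scene stay as the last step left them, time stands still between calls to the robot, and variables do not carry over. Pictures are saved under pics/ and viewed, about 8 in all and at most 12, crops included, and the job is handed in when it is done.

```bash
mkdir -p pics; python3 - <<'E'
from station import get_obs, cams
import cv2,numpy as np
o=get_obs();print({k:np.round(v,4).tolist() for k,v in o.items()})
ims=[]
for n in("top","scene"):
    p,d=cams.camera(n);np.savez(f"pics/{n}0.npz",p=p,d=d)
    cv2.imwrite(f"pics/{n}0.png",p[:,:,::-1])
    c=cams.get_calibration(n);print(n,{k:np.round(v,4).tolist() for k,v in c.items()})
E
```

```text
{'time_s': 0.0, 'qpos': [-1.3466, 0.3005, 1.5216, -0.0, 1.3207, -0.0666], 'joint_vel': [-0.0006, -0.0001, -0.0005, 0.001, -0.0017, 0.0016], 'tau': [0.0, -53.1809, -35.2735, 0.0709, 0.0244, -0.0001], 'ee_pos': [0.1576, -0.5267, 0.2239], 'eef_rot': [-1.5707, 0.0012, -1.28], 'force': [0.5549, -1.3198, -0.2318], 'moment': [0.0335, 0.0391, 0.0483], 'grip_width': 0.094}
top {'fx': 364.2744, 'fy': 364.2744, 'cx': 258.0899, 'cy': 194.522, 'dist': [-0.0957, 0.0, 0.0, 0.0, 0.0], 'view': [[-0.0074, -0.9996, 0.0286, -0.0025], [-0.9974, 0.0054, -0.0717, 0.5721], [0.0716, -0.0291, -0.997, 0.7132], [0.0, 0.0, 0.0, 1.0]]}
scene {'fx': 446.7898, 'fy': 446.7898, 'cx': 245.2503, 'cy': 188.5515, 'dist': [0.0158, 0.0, 0.0, 0.0, 0.0], 'view': [[0.5353, 0.8446, 0.0115, -0.3096], [0.6125, -0.3788, -0.6938, -0.2532], [-0.5816, 0.3784, -0.7201, 1.0797], [0.0, 0.0, 0.0, 1.0]]}
```

View pics/top0.png

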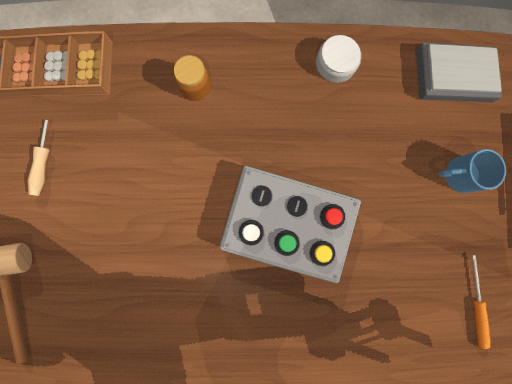

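View pics/scene0.png

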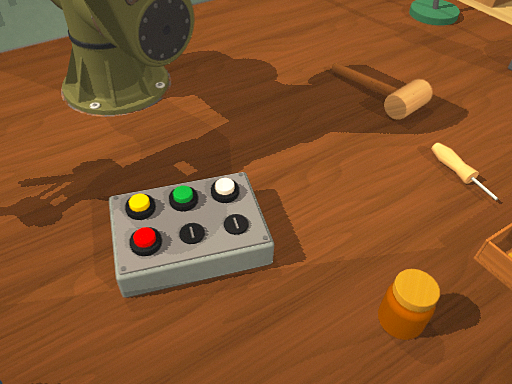

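Both views show the same layout. In the top view, white is at about (251,232), green (287,243), yellow (322,253) and red (335,216), with the two plugs at (262,195) and (297,206). Next I'll measure the cap centres by casting rays from both views.

```bash
cat > h.py <<'E'
import cv2,numpy as np
from station import get_obs, cams
HSV={"white":((0,0,170),(179,60,255)),"yellow":((22,150,120),(35,255,255)),"green":((45,100,50),(85,255,255)),"red":((0,180,120),(8,255,255))}
def ray(c,uv):
    K=np.array([[c["fx"],0,c["cx"]],[0,c["fy"],c["cy"]],[0,0,1]])
    n=cv2.undistortPoints(np.array([[uv]],float),K,np.array(c["dist"]))[0,0]
    V=np.array(c["view"]);R=V[:3,:3];return -R.T@V[:3,3],R.T@np.array([n[0],n[1],1])
def plane(c,uv,z):
    o,d=ray(c,uv);return o+d*(z-o[2])/d[2]
E
python3 - <<'E'
from h import *
guess={"top":dict(white=(251,232),green=(287,243),yellow=(322,253),red=(335,216)),"scene":dict(white=(225,187),green=(182,195),yellow=(139,203),red=(145,239))}
P={}
for n in guess:
    z=np.load(f"pics/{n}0.npz");p,d=z["p"],z["d"];c=cams.get_calibration(n);V=np.array(c["view"])
    hsv=cv2.cvtColor(p,cv2.COLOR_RGB2HSV)
    for k,(u,v) in guess[n].items():
        m=cv2.inRange(hsv,*map(np.array,HSV[k]));w=np.zeros_like(m);cv2.circle(w,(u,v),17,255,-1)
        num,lab,st,cen=cv2.connectedComponentsWithStats(m&w)
        i=1+np.argmax(st[1:,4]);cu=cen[i]
        ex=plane(c,cu,.082); zd=np.median(d[lab==i])
        o,r=ray(c,cu);hd=(o+r*zd)
        P[n,k]=ex;print(n,k,cu.round(1),st[i].tolist(),ex.round(4),"depthpt",hd.round(4))
for n in guess:
    f=lambda a,b:round(float(np.linalg.norm(P[n,a]-P[n,b]))*1000,1)
    print(n,"wg",f("white","green"),"gy",f("green","yellow"),"yr",f("yellow","red"),"wy",f("white","yellow"))
    d=P[n,"yellow"]-P[n,"white"];print("row angle",np.arctan2(d[1],d[0]))
E
```

```text
top white [250.9 232.3] [243, 224, 17, 17, 231] [0.4984 0.0093 0.082 ] depthpt [0.4984 0.0093 0.0818]
top green [287.1 242.9] [278, 234, 19, 18, 250] [ 0.4783 -0.0571  0.082 ] depthpt [ 0.4783 -0.0571  0.0817]
top yellow [323.2 253.4] [315, 245, 18, 18, 248] [ 0.4581 -0.1237  0.082 ] depthpt [ 0.4581 -0.1238  0.0817]
top red [333.4 216. ] [325, 208, 17, 17, 224] [ 0.5269 -0.144   0.082 ] depthpt [ 0.5269 -0.144   0.0821]
scene white [226.8 182.8] [216, 174, 26, 20, 290] [0.499  0.0132 0.082 ] depthpt [0.4983 0.0136 0.0812]
scene green [182.4 194. ] [172, 186, 21, 18, 295] [ 0.4833 -0.0602  0.082 ] depthpt [ 0.4817 -0.0596  0.0802]
scene yellow [138.8 202.4] [129, 194, 21, 18, 299] [ 0.4636 -0.1266  0.082 ] depthpt [ 0.4623 -0.1263  0.0806]
scene red [144. 237.] [133, 227, 23, 21, 366] [ 0.5312 -0.147   0.082 ] depthpt [ 0.5302 -0.1468  0.0806]
top wg 69.4 gy 69.6 yr 71.7 wy 139.0
row angle -1.8645212844839256
scene wg 75.1 gy 69.3 yr 70.7 wy 144.2
row angle -1.8187810944031544
```

The top-view spacings (69.4, 69.6 and 71.7 mm) match the given 70 and 72 mm, and the depth heights agree with 82 mm. The scene masks include the cap sides, so I'll use the top-view points. Now the shift to white in the tool axes.

```bash
cat > go.py <<'E'
import sys
from h import *
from scipy.spatial.transform import Rotation as R
T=dict(white=(.4984,.0093),green=(.4783,-.0571),yellow=(.4581,-.1237))
def shift(k,z):
    o=get_obs();r=R.from_euler("xyz",o["eef_rot"]).as_matrix()
    d=r.T@(np.array([*T[k],z])-o["ee_pos"]);print(k,"t",round(o["time_s"],2),"tcp",np.round(o["ee_pos"],4),"rot",np.round(o["eef_rot"],4),"F",np.round(o["force"],2),"w",round(o["grip_width"],4),"shift xyz",d.round(4))
if __name__=="__main__": shift(sys.argv[1],float(sys.argv[2]))
E
python3 go.py white 0.14
```

```text
white t 0.1 tcp [ 0.1576 -0.5267  0.224 ] rot [-1.5707e+00  1.0000e-03 -1.2800e+00] F [0.17 0.16 0.51] w 0.0939 shift xyz [-0.4157  0.0844  0.4801]
```

```bash
python3 -m handwheel '[{"fingers":-1,"x":-0.03,"y":0,"z":0.035,"spin":0},{"fingers":-1,"x":-0.06,"y":0,"z":0.07,"spin":0},{"fingers":-1,"x":-0.09,"y":0,"z":0.105,"spin":0},{"fingers":-1,"x":-0.12,"y":0,"z":0.14,"spin":0},{"fingers":-1,"x":-0.15,"y":0,"z":0.175,"spin":0},{"fingers":-1,"x":-0.18,"y":0,"z":0.21,"spin":0},{"fingers":-1,"x":-0.21,"y":0,"z":0.245,"spin":0},{"fingers":-1,"x":-0.24,"y":0,"z":0.28,"spin":0},{"fingers":-1,"x":-0.27,"y":0,"z":0.315,"spin":0},{"fingers":-1,"x":-0.29,"y":0,"z":0.335,"spin":0}]' 20; python3 go.py white 0.14
```

```text
time_s: 1.1
ee_pos: [0.3964, -0.1506, 0.2244]
eef_rot: [-1.571, 0.0, -1.278]
force: [0.4, -0.7, 0.5]
grip_width: 0.0175
white t 1.1 tcp [ 0.3964 -0.1506  0.2244] rot [-1.5707e+00  2.0000e-04 -1.2784e+00] F [ 0.4  -0.66  0.55] w 0.0175 shift xyz [-0.1237  0.0844  0.1437]
```

```bash
python3 -m handwheel '[{"fingers":-1,"x":-0.03,"y":0.01,"z":0.035,"spin":0},{"fingers":-1,"x":-0.06,"y":0.02,"z":0.07,"spin":0},{"fingers":-1,"x":-0.09,"y":0.04,"z":0.105,"spin":0},{"fingers":-1,"x":-0.12,"y":0.06,"z":0.14,"spin":0},{"fingers":-1,"x":-0.124,"y":0.084,"z":0.144,"spin":0},{"fingers":-1,"x":-0.124,"y":0.084,"z":0.144,"spin":0},{"fingers":-1,"x":-0.124,"y":0.084,"z":0.144,"spin":0},{"fingers":-1,"x":-0.124,"y":0.084,"z":0.144,"spin":0},{"fingers":-1,"x":-0.124,"y":0.084,"z":0.144,"spin":0},{"fingers":-1,"x":-0.124,"y":0.084,"z":0.144,"spin":0}]'; python3 go.py white 0.101; python3 - <<'E'
from h import *
for n in("scene","wrist"):
    p,d=cams.camera(n);cv2.imwrite(f"pics/{n}1.png",p[:,:,::-1])
E
```

```text
time_s: 2.1
ee_pos: [0.4981, 0.0065, 0.1414]
eef_rot: [-1.569, -0.001, -1.281]
force: [-0.9, 0.3, 1.0]
grip_width: 0.0006
white t 2.1 tcp [0.4981 0.0065 0.1414] rot [-1.5694e+00 -5.0000e-04 -1.2809e+00] F [-0.88  0.26  0.97] w 0.0006 shift xyz [-0.0026  0.0404  0.0011]
```

View pics/wrist1.png

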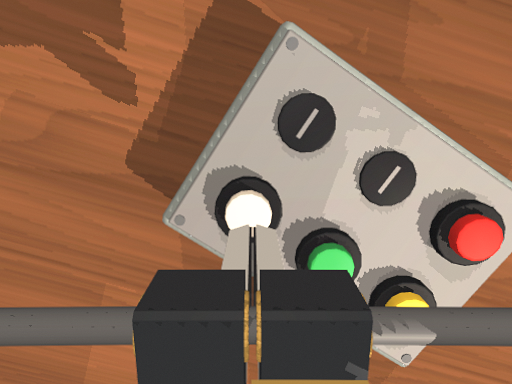

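View pics/scene1.png

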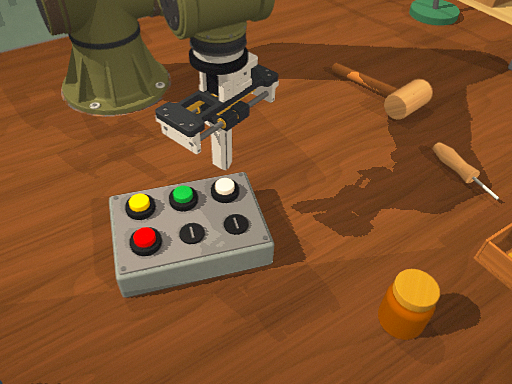

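The wrist view shows the shut fingertips pointing at the white cap (about 248,212), and the scene view shows them directly above it and clear of everything. TCP height at first contact should be about 0.101 m. I'll go down to a 6 mm press and read the force.

```bash
python3 -m handwheel '[{"fingers":-1,"x":-0.002,"y":0.015,"z":0.001,"spin":0},{"fingers":-1,"x":-0.002,"y":0.03,"z":0.001,"spin":0},{"fingers":-1,"x":-0.002,"y":0.036,"z":0.001,"spin":0},{"fingers":-1,"x":-0.002,"y":0.04,"z":0.001,"spin":0},{"fingers":-1,"x":-0.002,"y":0.043,"z":0.001,"spin":0},{"fingers":-1,"x":-0.002,"y":0.046,"z":0.001,"spin":0},{"fingers":-1,"x":-0.002,"y":0.046,"z":0.001,"spin":0},{"fingers":-1,"x":-0.002,"y":0.046,"z":0.001,"spin":0},{"fingers":-1,"x":-0.002,"y":0.046,"z":0.001,"spin":0},{"fingers":-1,"x":-0.002,"y":0.046,"z":0.001,"spin":0}]'; python3 go.py white 0.095;python3 go.py white 0.095
```

```text
time_s: 3.2
ee_pos: [0.4984, 0.0092, 0.0952]
eef_rot: [-1.57, -0.0, -1.28]
force: [-4.8, -0.2, 8.3]
grip_width: 0.0002
white t 3.2 tcp [0.4984 0.0092 0.0952] rot [-1.5702e+00 -3.0000e-04 -1.2800e+00] F [-4.83 -0.2   8.3 ] w 0.0002 shift xyz [-0.0001  0.0002  0.    ]
white t 3.2 tcp [0.4984 0.0092 0.0952] rot [-1.5702e+00 -3.0000e-04 -1.2800e+00] F [-4.83 -0.2   8.3 ] w 0.0002 shift xyz [-0.0001  0.0002  0.    ]
```

8.3 N at TCP z 0.0952 is above the 5 N full-travel force, so white is bottomed at about 5.8 mm. I'll release it and move to yellow.

```bash
python3 -m handwheel '[{"fingers":-1,"x":0,"y":-0.01,"z":0,"spin":0},{"fingers":-1,"x":0,"y":-0.025,"z":0,"spin":0},{"fingers":-1,"x":0,"y":-0.04,"z":0,"spin":0},{"fingers":-1,"x":0,"y":-0.045,"z":0,"spin":0},{"fingers":-1,"x":0,"y":-0.045,"z":0,"spin":0},{"fingers":-1,"x":0,"y":-0.045,"z":0,"spin":0},{"fingers":-1,"x":0,"y":-0.045,"z":0,"spin":0},{"fingers":-1,"x":0,"y":-0.045,"z":0,"spin":0},{"fingers":-1,"x":0,"y":-0.045,"z":0,"spin":0},{"fingers":-1,"x":0,"y":-0.045,"z":0,"spin":0}]'; python3 go.py yellow 0.14;  python3 - <<'E'
from h import *
p,d=cams.camera("wrist");c=cams.get_calibration("wrist")
m=cv2.inRange(cv2.cvtColor(p,cv2.COLOR_RGB2HSV),*map(np.array,HSV["green"]))
V=np.array(c["view"])
for k,uv in dict(white=(248,205),green=(330,258),red=(475,235)).items():
    o,r=ray(c,uv);print(k,(o+r*d[uv[1],uv[0]]).round(4))
cv2.imwrite("pics/wrist2.png",p[:,:,::-1])
E
```

```text
time_s: 4.2
ee_pos: [0.4982, 0.0092, 0.1393]
eef_rot: [-1.571, 0.0, -1.28]
force: [-0.0, -0.2, -0.3]
grip_width: 0.0003
yellow t 4.2 tcp [0.4982 0.0092 0.1393] rot [-1.5711e+00  1.0000e-04 -1.2800e+00] F [-0.01 -0.24 -0.27] w 0.0003 shift xyz [ 0.1159 -0.0007 -0.0765]
white [0.5054 0.0142 0.0829]
green [ 0.4856 -0.0497  0.0833]
red [ 0.5287 -0.1365  0.0821]
```

View pics/wrist2.png

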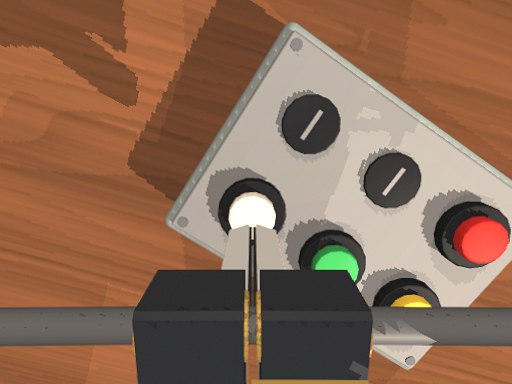

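White is back up: its top reads 0.083 m by depth, and it sits at about (252,212) in the picture. Now over yellow.

```bash
python3 -m handwheel '[{"fingers":-1,"x":0.03,"y":0,"z":-0.02,"spin":0},{"fingers":-1,"x":0.06,"y":0,"z":-0.04,"spin":0},{"fingers":-1,"x":0.09,"y":0,"z":-0.06,"spin":0},{"fingers":-1,"x":0.11,"y":0,"z":-0.073,"spin":0},{"fingers":-1,"x":0.116,"y":0,"z":-0.0765,"spin":0},{"fingers":-1,"x":0.116,"y":0,"z":-0.0765,"spin":0},{"fingers":-1,"x":0.116,"y":0,"z":-0.0765,"spin":0},{"fingers":-1,"x":0.116,"y":0,"z":-0.0765,"spin":0},{"fingers":-1,"x":0.116,"y":0,"z":-0.0765,"spin":0},{"fingers":-1,"x":0.116,"y":0,"z":-0.0765,"spin":0}]'; python3 go.py yellow 0.095; python3 - <<'E'
from h import *
p,d=cams.camera("scene");cv2.imwrite("pics/scene3.png",p[:,:,::-1])
E
```

```text
time_s: 5.25
ee_pos: [0.4584, -0.1233, 0.1394]
eef_rot: [-1.571, 0.0, -1.279]
force: [0.7, 0.1, 0.5]
grip_width: 0.0005
yellow t 5.25 tcp [ 0.4584 -0.1233  0.1394] rot [-1.5708  0.     -1.2791] F [0.65 0.11 0.48] w 0.0005 shift xyz [ 0.0003  0.0444 -0.0004]
```

View pics/scene3.png

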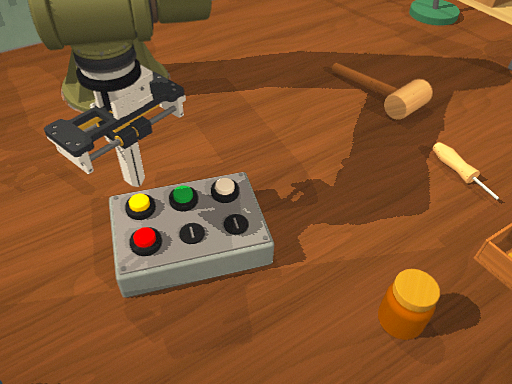

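The scene view shows the fingertips above yellow (139,203), with red at (145,239) well clear and all caps up. Press yellow.

```bash
python3 -m handwheel '[{"fingers":-1,"x":0,"y":0.015,"z":0,"spin":0},{"fingers":-1,"x":0,"y":0.03,"z":0,"spin":0},{"fingers":-1,"x":0,"y":0.036,"z":0,"spin":0},{"fingers":-1,"x":0,"y":0.04,"z":0,"spin":0},{"fingers":-1,"x":0,"y":0.0425,"z":0,"spin":0},{"fingers":-1,"x":0,"y":0.045,"z":0,"spin":0},{"fingers":-1,"x":0,"y":0.045,"z":0,"spin":0},{"fingers":-1,"x":0,"y":0.045,"z":0,"spin":0},{"fingers":-1,"x":0,"y":0.045,"z":0,"spin":0},{"fingers":-1,"x":0,"y":0.045,"z":0,"spin":0}]'; python3 go.py yellow 0.095
```

```text
time_s: 6.3
ee_pos: [0.4584, -0.1238, 0.0952]
eef_rot: [-1.57, -0.0, -1.28]
force: [-4.6, 1.8, 9.2]
grip_width: 0.0001
yellow t 6.3 tcp [ 0.4584 -0.1238  0.0952] rot [-1.5703e+00 -2.0000e-04 -1.2800e+00] F [-4.6   1.81  9.17] w 0.0001 shift xyz [-0.0002  0.0002 -0.0002]
```

Yellow is bottomed at 9.2 N. Release it, rising straight up before going anywhere else.

```bash
python3 -m handwheel '[{"fingers":-1,"x":0,"y":-0.01,"z":0,"spin":0},{"fingers":-1,"x":0,"y":-0.025,"z":0,"spin":0},{"fingers":-1,"x":0,"y":-0.04,"z":0,"spin":0},{"fingers":-1,"x":0,"y":-0.045,"z":0,"spin":0},{"fingers":-1,"x":0,"y":-0.045,"z":0,"spin":0},{"fingers":-1,"x":0,"y":-0.045,"z":0,"spin":0},{"fingers":-1,"x":0,"y":-0.045,"z":0,"spin":0},{"fingers":-1,"x":0,"y":-0.045,"z":0,"spin":0},{"fingers":-1,"x":0,"y":-0.045,"z":0,"spin":0},{"fingers":-1,"x":0,"y":-0.045,"z":0,"spin":0}]'; python3 go.py green 0.14
```

```text
time_s: 7.3
ee_pos: [0.4582, -0.1238, 0.1393]
eef_rot: [-1.571, 0.0, -1.28]
force: [0.4, 1.0, 0.2]
grip_width: 0.0006
green t 7.3 tcp [ 0.4582 -0.1238  0.1393] rot [-1.5711e+00  2.0000e-04 -1.2800e+00] F [0.43 0.97 0.21] w 0.0006 shift xyz [-0.0581 -0.0007  0.0384]
```

```bash
python3 -m handwheel '[{"fingers":-1,"x":-0.02,"y":0,"z":0.013,"spin":0},{"fingers":-1,"x":-0.04,"y":0,"z":0.026,"spin":0},{"fingers":-1,"x":-0.055,"y":0,"z":0.036,"spin":0},{"fingers":-1,"x":-0.058,"y":0,"z":0.0385,"spin":0},{"fingers":-1,"x":-0.058,"y":0,"z":0.0385,"spin":0},{"fingers":-1,"x":-0.058,"y":0,"z":0.0385,"spin":0},{"fingers":-1,"x":-0.058,"y":0,"z":0.0385,"spin":0},{"fingers":-1,"x":-0.058,"y":0,"z":0.0385,"spin":0},{"fingers":-1,"x":-0.058,"y":0,"z":0.0385,"spin":0},{"fingers":-1,"x":-0.058,"y":0,"z":0.0385,"spin":0}]'; python3 go.py green 0.095; python3 - <<'E'
from h import *
p,d=cams.camera("scene");cv2.imwrite("pics/scene4.png",p[:,:,::-1])
E
```

```text
time_s: 8.3
ee_pos: [0.4784, -0.0574, 0.1394]
eef_rot: [-1.571, 0.0, -1.28]
force: [-0.4, -0.3, 0.3]
grip_width: 0.0008
green t 8.3 tcp [ 0.4784 -0.0574  0.1394] rot [-1.5708e+00  1.0000e-04 -1.2803e+00] F [-0.38 -0.34  0.33] w 0.0008 shift xyz [-0.0003  0.0444 -0.0001]
```

View pics/scene4.png

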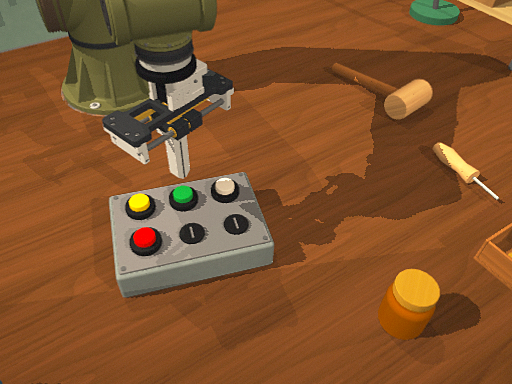

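The fingertips are above green (182,195), and yellow (139,203) and white (226,186) are up. Press green.

```bash
python3 -m handwheel '[{"fingers":-1,"x":0,"y":0.015,"z":0,"spin":0},{"fingers":-1,"x":0,"y":0.03,"z":0,"spin":0},{"fingers":-1,"x":0,"y":0.036,"z":0,"spin":0},{"fingers":-1,"x":0,"y":0.04,"z":0,"spin":0},{"fingers":-1,"x":0,"y":0.0425,"z":0,"spin":0},{"fingers":-1,"x":0,"y":0.045,"z":0,"spin":0},{"fingers":-1,"x":0,"y":0.045,"z":0,"spin":0},{"fingers":-1,"x":0,"y":0.045,"z":0,"spin":0},{"fingers":-1,"x":0,"y":0.045,"z":0,"spin":0},{"fingers":-1,"x":0,"y":0.045,"z":0,"spin":0}]'; python3 go.py green 0.095
```

```text
time_s: 9.35
ee_pos: [0.4786, -0.0572, 0.0952]
eef_rot: [-1.57, -0.0, -1.28]
force: [-4.7, 0.3, 8.2]
grip_width: 0.0005
green t 9.35 tcp [ 0.4786 -0.0572  0.0952] rot [-1.5703e+00 -3.0000e-04 -1.2799e+00] F [-4.71  0.26  8.2 ] w 0.0005 shift xyz [-0.0002  0.0002 -0.0003]
```

Green is bottomed at 8.2 N. Release it, rise well clear, and check the caps.

```bash
python3 -m handwheel '[{"fingers":-1,"x":0,"y":-0.01,"z":0,"spin":0},{"fingers":-1,"x":0,"y":-0.03,"z":0,"spin":0},{"fingers":-1,"x":0,"y":-0.06,"z":0,"spin":0},{"fingers":-1,"x":0,"y":-0.09,"z":0,"spin":0},{"fingers":-1,"x":0,"y":-0.11,"z":0,"spin":0},{"fingers":-1,"x":0,"y":-0.12,"z":0,"spin":0},{"fingers":-1,"x":0,"y":-0.12,"z":0,"spin":0},{"fingers":-1,"x":0,"y":-0.12,"z":0,"spin":0},{"fingers":-1,"x":0,"y":-0.12,"z":0,"spin":0},{"fingers":-1,"x":0,"y":-0.12,"z":0,"spin":0}]'; python3 go.py green 0.2; python3 - <<'E'
from h import *
p,d=cams.camera("scene");cv2.imwrite("pics/scene5.png",p[:,:,::-1]);c=cams.get_calibration("scene")
d0=np.load("pics/scene0.npz")["d"]
for k,(u,v) in dict(white=(225,186),green=(182,194),yellow=(139,202),red=(145,237)).items():
    s=np.s_[v-2:v+3,u-2:u+3];o,r=ray(c,(u,v))
    print(k,"z now",(o+r*np.median(d[s]))[2].round(4),"z start",(o+r*np.median(d0[s]))[2].round(4))
E
```

```text
time_s: 10.35
ee_pos: [0.4782, -0.0572, 0.2136]
eef_rot: [-1.572, 0.001, -1.28]
force: [0.5, -0.5, 0.9]
grip_width: 0.0003
green t 10.35 tcp [ 0.4782 -0.0572  0.2136] rot [-1.5721e+00  7.0000e-04 -1.2800e+00] F [ 0.49 -0.54  0.86] w 0.0003 shift xyz [-0.      0.0136  0.0001]
white z now 0.0812 z start 0.0819
green z now 0.0812 z start 0.082
yellow z now 0.0816 z start 0.0821
red z now 0.082 z start 0.0813
```

View pics/scene5.png

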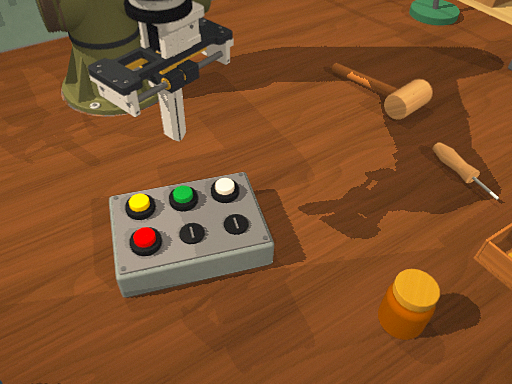

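All four caps are up, within 1 mm of their start heights, and the arm is clear of the box.

```bash
python3 -c "
from station import workorder
print(workorder.hand_in())"
```

```text
the job is handed in; nothing more can be done
None
```

I pressed white, then yellow, then green with the shut fingertips, one at a time, and handed the job in at about 10.4 s of the 38 s allowed. No verdict is reported.

- **Presses:** the TCP went down to 0.0952 m on each button, about 5.8 mm of travel. The upward force was 8.3, 9.2 and 8.2 N in turn, above the 5 N that full travel needs. Each was held for about 0.4 s and released by rising straight up.
- **Last checks:** all four caps read within 1 mm of their start height by depth, and red was never approached. The gripper was about 110 mm above the buttons, with a force reading of about 1 N, which is noise level.
- **Disagreement:** the scene camera put the cap centres up to about 6 mm away from the top camera, because its colour masks took in the cap sides. I used the top view, whose spacings matched the given 70 and 72 mm.

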